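# Dial open the sample safe and raise its lid

## Task

The grey steel sample safe on the worktop is locked and its pots are wanted. Work the combination on its dial: turn left (anticlockwise) to 20, then right (clockwise) to 50, then left again until you feel the dial stop dead, which draws the bolt; then raise the lid by its bow handle and leave it standing wide open, about 70 degrees or more. Leave the things standing round the safe where they are.

Things in the scene. Friction and masses are not known exactly. Their poses are not given: they have to be found in the camera images.
- safe: Top-opening grey steel safe, bolted down, 220 mm deep (its x), 240 mm wide (its y). Origin: centre of its underside. Its -x side, with the lid's handle, faces the robot (yaw within 0.35 rad); hinges on +x. Walls reach z = 100 mm, the lid's top face is at z = 118 mm. Low carrying grips stand 18 mm out from both sides.
- dial_grip (a point): On the dial's upright axis, 35 mm above the lid's top: where to put the TCP. The dial, 120 mm behind the lid's front edge: black skirt, 89 mm wide, top 13 mm above the lid; across it a steel grip bar 62 long, 16 wide, its top 41 mm above the lid. Pinch the bar's middle across its 16 mm. The frame turns with the dial, x along the bar to the pointer.
- dial_pointer (a point): The pointer: the pointed end of the dial's bar, 39 mm from the axis, 35 mm above the lid's top. A black line runs along this half of the bar's top, a short white line on down the skirt. It must come within 2 divisions of each number. At the start it is between 60 and 74.
- dial (a joint): Turn of the dial in rad, growing clockwise (right) seen from above; 0 with the pointer at 0. Number = 100 x angle / 2 pi, less whole turns. Stays where left. Turning takes 0.04 N m, up to 0.1 with wheels in tow, 0.15 to 0.25 while the bolt is drawn. At the dead stop the torque runs past 0.5 N m at once. Two or three grasps a turn are fine: nothing moves while it is released.
- scale_zero (a point): The black diamond on the lid beside the scale's 0, on the hinge side of the dial, 71.5 mm from its axis. The fixed aluminium scale has 100 divisions running clockwise seen from above, no figures: long marks at tens, middle ones at fives. 25 is at the safe's -y, 50 towards the handle, 75 at its +y.
- scale_centre (a point): Centre of the scale plate (128 mm wide, 3 mm thick), on its top, on the dial's axis. The lock: two wheels are towed by the dial with slack, so go straight to each number without passing it. If right, the last left turn meets the bolt and stops dead 14 to 21 divisions from 50; if wrong it turns on freely: then turn right to 70 and begin again. Turning right after the stop locks it.
- lid_handle (a point): Middle of the lid's bow handle: steel bar of 10 mm diameter, straight for 92 mm along the safe's y, its centre line 34 mm above the lid's top and 22 mm behind the front edge. Moves with the lid. Pinch it from above, one finger in front of it, one behind; the bar can turn in the fingers as the lid rises.
- lid_hinge (a point): Middle of the lid's hinge line, at the safe's rear upper edge, 100 mm above the worktop; the line runs along the safe's y. The handle's middle lies 198 mm in front of it and 52 mm above it when the lid is shut.
- lid (a joint): Opening angle of the lid in rad: 0 shut, 1.65 fully open; the front rises and swings back. While bolted it gives less than 0.02 rad. The hinge is stiff: raising takes 8 to 14 N at the handle, and the lid stays at whatever angle it is left.
- tube_rack: Grey rack of capped tubes, 152 x 91 x 100 mm, left of the safe: leave alone. Origin: centre of its underside.
- teal_tube: Teal plastic tube with a blue cap, 29 mm wide, 141 mm high, standing right of the safe: leave alone. Origin: centre of its underside. A tall dark screen panel stands fixed on the worktop behind it, along x from x = 0.58 at y = -0.38 to -0.41, 0.66 m high: keep the arm to its left and come round its front end.
- beaker: White plastic beaker, 71 mm wide, 90 mm high, right of the safe: leave alone. Origin: centre of its underside.
- bench_timer: White timer, 50 x 62 x 21 mm, lying left of the safe: leave alone. Origin: centre of its underside.

How it is judged:
By the outcome, as a careful person would: the job done as asked, in the order asked, and still so for the second after the job is handed in, with the robot touching nothing.
It also fails if it takes over 72 s, if anything falls off the work surface, if the arm or the gripper's body presses on something with over 40 N, if the wrist force passes 120 N, or if a joint passes its speed limit or range.

## Robot

A 6-joint arm with a two-finger parallel gripper is mounted at the origin on a cart in front of the work surface, level with it; the furniture and walls round the work are solid. World frame = base frame: x ahead of the robot, y to its left, z up, the work surface at z = 0. Lengths are in mm, angles in degrees, forces in N, time in s.
With the tool pointing down it reaches from about 325 to 775 mm from the base axis. Payload 5.5 kg.
Tool frame: the origin (TCP) lies between the finger pads, 19 mm behind the fingertips; this is the grasp point; z points along the fingers, y is the line along which they close (so a half turn about z gives the same grasp; the last joint's range is limited). The gripper opens to 85 mm and grips with 20 to 120 N. Pads are 22 mm wide; open, the fingers measure 114 mm over their backs; the gripper's body (76 mm by 85 mm) begins 54 mm behind the grasp point. The pads swing forward as they close: fully open they stand 13 mm farther back than shut.
Start: joints at [-74.811, 5.22, 70.514, -0, 104.267, -3.249], TCP at [189.765, -569.215, 249.975] pointing down, gripper open.
Joint ranges: [-164.24, 164.24], [-49.07, 125.15], [9.68, 141.18], [-86.29, 266.29], [3.28, 154.24], [-151.56, 151.56]. Speed limits (degrees/s): [147.25, 147.25, 172.46, 180, 180, 180].

## Interface

Orientations are given as a 3x3 rotation matrix whose columns are the frame's x, y, z axes.
In Python, from workcell import manip gives the robot as it stands.
- The arm moves only by the shell command python3 shift.py, which reads ROWS from standard input. ROWS is a JSON object whose key "offsets" holds a list of rows, 1 to 20 of them, each of 7 numbers: the finger opening in mm, then dx, dy, dz in mm, then a rotation vector rx, ry, rz in degrees; each row is the pose to reach, as a shift and turn from the pose commanded when the command began, along the tool's axes at that moment; what a row does not reach only later rows make up. A row lasts 1/12 s, in which the tool goes at most 41.7 mm and 7.16 degrees, less where a joint would pass 70% of its speed; a pose out of reach is approached as far as the arm can. The fingers move at their own pace and stop on an object; the grip force is fixed at half the most. Time passes only in rows, so rows that do not move let the fingers close. It prints the time, the measured TCP pose, the force, the opening and the grip force at its end. Input that does not fit is refused with a message, and nothing moves.
- manip.sense(): the state, without advancing time (a new reading comes with each control period).
- manip.read_camera(name): name is "scene" or "side" or "wrist"; returns a dict with "frame" (400x640x3 uint8, red, green, blue), "camera_matrix" (3x3 intrinsics, pixels), "k1" (the pictures are not rectified: a ray, as slopes to the right and down, at radius r is drawn at 1 + k1 r^2 times it, then the intrinsics apply), "R" (3x3) and "t" (3): a world point X has camera coordinates R X + t; the wrist camera has in their place "hand_eye" (4x4, takes a point from camera to tool coordinates, whose origin is the TCP and whose axes are the flange's). Camera axes: x right, y down, z forward; pixel columns grow to the right and rows downward; lengths in mm; the calibration is good to about 2 mm. A picture is of the moment at which its call begins: read the wrist's pose just before it. There is no depth.
- manip.job_done(): hands the job in; it is judged then, once.
The state is a dict: "clock": time; "qpos": joint angles; "qd": joint speeds; "tau": joint torques, N m; "eef_pos": TCP position; "orientation": TCP orientation; "wrist_force": force on the tool from outside, world axes, zero at the start; "ft_torque": the same for the moment, N m; "opening": finger opening in mm; "grip_force": force on a finger pad.
Only numpy, scipy, OpenCV 4.12 (cv2) and the standard library are available. Lean on these libraries where they do the work, as an engineer would, in place of code of your own. Each camera call takes 0.05 s, during which the arm holds its last target. There are 200 camera calls.

## Working session

There is one attempt and no reset: what is moved stays moved. The work goes in short steps, Python scripts to look and compute and a shell command to move; the robot and the scene stay as the last step left them, time stands still between calls to the robot, and variables do not carry over. Pictures are saved under pics/ and viewed, at most 10 in all, crops included, and the job is handed in when it is done.

```bash
ls; mkdir -p pics; python3 - <<'E'
from workcell import manip
import cv2,numpy as np
s=manip.sense();print(s)
for n in ("scene","side"):
    c=manip.read_camera(n);cv2.imwrite(f"pics/{n}0.png",c["frame"][:,:,::-1]);print(n,c["camera_matrix"],c["k1"],c["R"],c["t"])
E
```

```text
pics
shift.py
workcell.py
{'clock': 0.0, 'qpos': array([-7.48103007e+01,  5.26293875e+00,  7.05819588e+01, -5.69227255e-04,
        1.04268172e+02, -3.24846778e+00]), 'qd': array([ 0.05994861,  0.03510627, -0.02996482,  0.01757775,  0.0557291 ,
        0.00876867]), 'tau': array([-1.85062381e-03, -4.58726299e+01, -4.18030357e+01, -9.70436599e-05,
        1.11829684e-02, -1.33001220e-05]), 'eef_pos': array([ 189.69916586, -568.95396973,  248.85184153]), 'orientation': array([[ 9.48666332e-01,  3.16278221e-01, -5.26362734e-04],
       [ 3.16278642e-01, -9.48664431e-01,  1.90196667e-03],
       [ 1.02209030e-04, -1.97080904e-03, -9.99998053e-01]]), 'wrist_force': array([ 0.32990791, -0.41571782,  0.61175561]), 'ft_torque': array([-0.01425849, -0.03173833, -0.03422427]), 'grip_force': 0.0, 'opening': 85.08125932604635}
scene [[410.62408065   0.         312.64653679]
 [  0.         410.62408065 197.32162913]
 [  0.           0.           1.        ]] -0.07697616186710006 [[-0.84602521 -0.53292426  0.01526674]
 [-0.34679555  0.52834229 -0.77497566]
 [ 0.40493727 -0.66094339 -0.63180666]] [ 445.70982229  314.56279158 1010.88005376]
side [[484.48319118   0.         317.28888517]
 [  0.         484.48319118 206.80197447]
 [  0.           0.           1.        ]] -0.1050804528114371 [[ 0.86100545 -0.5084767   0.01100247]
 [-0.30921811 -0.54053064 -0.782439  ]
 [ 0.40379917  0.67028208 -0.62263003]] [-501.06275833  246.71531382 1388.79039913]
```

```bash
python3 - <<'E'
import cv2,numpy as np
a=cv2.imread("pics/scene0.png");b=cv2.imread("pics/side0.png")
cv2.imwrite("pics/both.png",cv2.resize(np.vstack([a,b]),(480,600)))
E
```

```text
(no output)
```

View pics/scene0.png

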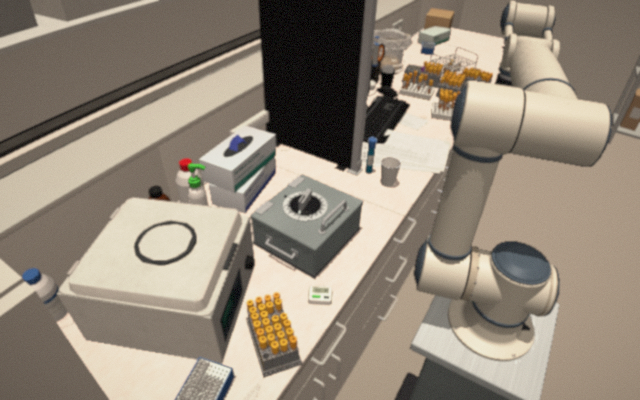

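View pics/side0.png

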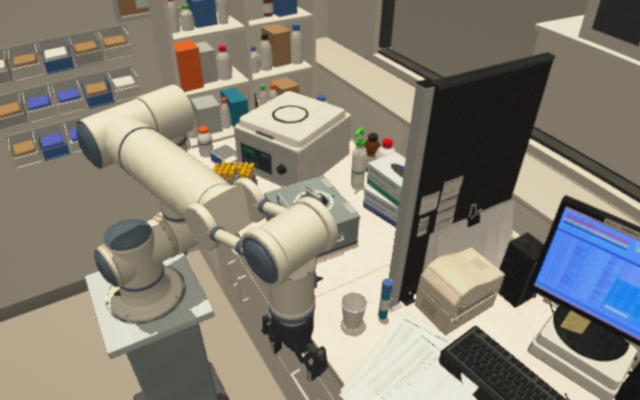

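The scene view shows the safe with its dial at about (304,205) and its handle at (280,248). The beaker is at (390,172), the teal tube at (371,155), the rack at (272,330) and the timer at (320,295). The side view shows the arm at right, clear of the screen panel, with the safe partly hidden behind the arm.

```bash
cat > h.py <<'E'
from workcell import manip
import cv2,numpy as np
def cam(n):
    s=manip.sense();c=manip.read_camera(n);c["s"]=s
    if "hand_eye" in c:
        H=np.array(c["hand_eye"]);Rt=s["orientation"]
        Rc=Rt@H[:3,:3];C=Rt@H[:3,3]+s["eef_pos"]
        c["R"]=Rc.T;c["t"]=-Rc.T@C
    return c
def ray(c,uv):
    K=c["camera_matrix"];d=np.array([c["k1"],0,0,0,0.])
    uv=np.array(uv,float).reshape(-1,1,2)
    p=cv2.undistortPoints(uv,K,d)[:,0]
    D=np.c_[p,np.ones(len(p))]@c["R"]
    return -c["R"].T@c["t"],D/np.linalg.norm(D,axis=1)[:,None]
def plane(c,uv,z):
    o,D=ray(c,uv);return o+D*((z-o[2])/D[:,2])[:,None]
def proj(c,X):
    X=np.array(X,float).reshape(-1,3)
    return cv2.projectPoints(X,cv2.Rodrigues(c["R"])[0],c["t"],c["camera_matrix"],np.array([c["k1"],0,0,0,0.]))[0][:,0]
def tri(cs,uvs):
    A=np.zeros((3,3));b=np.zeros(3)
    for c,u in zip(cs,uvs):
        o,D=ray(c,u);P=np.eye(3)-np.outer(D[0],D[0]);A+=P;b+=P@o
    return np.linalg.solve(A,b)
def totool(v,s=None):
    s=s or manip.sense();return s["orientation"].T@np.array(v,float)
E
python3 - <<'E'
from h import *
c=cam("scene");np.set_printoptions(precision=1,suppress=True)
print("dial",plane(c,[[305,206]],121),"handle",plane(c,[[280,250]],145))
print("lid corners",plane(c,[[305,177],[362,212],[253,222],[308,262]],118))
print("beaker base",plane(c,[[390,184]],0),"tube",plane(c,[[370,172]],0),"timer",plane(c,[[320,299]],0),"rack",plane(c,[[280,360]],0),"panel",plane(c,[[352,170]],0))
w=cam("wrist");print(w["hand_eye"],w["camera_matrix"],w["k1"])
E
```

```text
dial [[557.9  -5.2 121. ]] handle [[503.4 190.3 145. ]]
lid corners [[ 635.6 -124.7  118. ]
 [ 411.7  -74.   118. ]
 [ 641.4  125.5  118. ]
 [ 438.2  165.4  118. ]]
beaker base [[ 448.7 -390.2    0. ]] tube [[ 540.4 -416.7    0. ]] timer [[399.1 166.8  -0. ]] rack [[386.5 362.9   0. ]] panel [[ 601.7 -391.2    0. ]]
[[  -0.    -1.    -0.3   65.8]
 [   1.    -0.    -0.    -0.6]
 [  -0.    -0.3    1.  -124. ]
 [   0.     0.     0.     1. ]] [[346.3   0.  323.5]
 [  0.  346.3 196.3]
 [  0.    0.    1. ]] -0.04386778271788089
```

```bash
echo '{"offsets": [[85,120,-110,-20,0,0,4],[85,240,-220,-40,0,0,9],[85,355,-330,-60,0,0,14],[85,470,-440,-80,0,0,18],[85,470,-440,-80,0,0,18],[85,470,-440,-80,0,0,18],[85,470,-440,-80,0,0,18],[85,470,-440,-80,0,0,18],[85,470,-440,-80,0,0,18],[85,470,-440,-80,0,0,18],[85,470,-440,-80,0,0,18],[85,470,-440,-80,0,0,18],[85,470,-440,-80,0,0,18],[85,470,-440,-80,0,0,18],[85,470,-440,-80,0,0,18],[85,470,-440,-80,0,0,18],[85,470,-440,-80,0,0,18],[85,470,-440,-80,0,0,18]]}' | python3 shift.py
python3 - <<'E'
from h import *
import pickle
c=cam("wrist");cv2.imwrite("pics/w1.png",c["frame"][:,:,::-1]);pickle.dump(c,open("w1.pkl","wb"));print(c["s"]["qpos"],c["s"]["eef_pos"],c["s"]["clock"])
E
```

```text
clock: 1.7
eef_pos: [496.8, -2.0, 329.6]
orientation: [[1.0, 0.01, -0.001], [0.01, -1.0, -0.0], [-0.001, 0.0, -1.0]]
wrist_force: [-0.1, 0.6, 1.1]
opening: 85.2
grip_force: 0.0
[-4.14844048e+00 -8.75667319e+00  7.60597202e+01 -1.37517022e-02
  1.12753630e+02  8.52466170e+01] [496.75189445  -2.01192097 329.56225472] 1.7
```

View pics/w1.png

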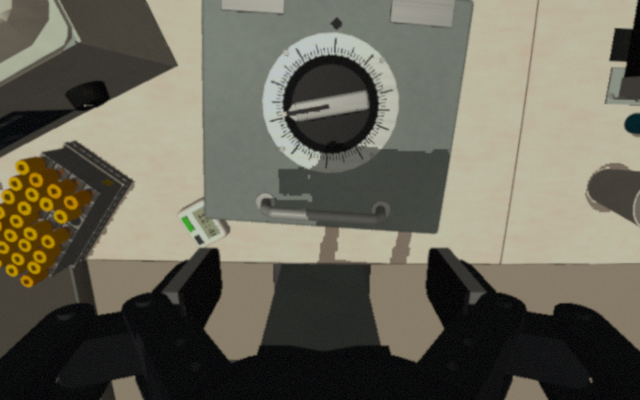

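The wrist picture shows the scale centre at about (330,103), the diamond at (336,23) and the pointer at (288,113), roughly number 72. The handle bar runs from (265,205) to (381,209).

```bash
cat > det.py <<'E'
from h import *
def scale(c):
    g=c["frame"].astype(int);hsv=cv2.cvtColor(c["frame"],cv2.COLOR_RGB2HSV)
    m=((hsv[:,:,2]>165)&(hsv[:,:,1]<22)).astype(np.uint8)
    return m
E
python3 - <<'E'
from h import *
import pickle
np.set_printoptions(precision=1,suppress=True)
c=pickle.load(open("w1.pkl","rb"));f=c["frame"]
for p in [(270,100),(300,160),(345,100),(240,80),(240,300),(336,23),(300,208)]: print(p,f[p[1],p[0]])
ce=plane(c,[[330,103]],121)[0];z0=plane(c,[[336,23]],118)[0];pt=plane(c,[[288,113]],153)[0];hl=plane(c,[[265,205],[381,209]],152)
print(ce,z0,np.linalg.norm(z0-ce),np.degrees(np.arctan2(*(z0-ce)[[1,0]])),pt,np.degrees(np.arctan2(*(pt-ce)[[1,0]])),hl,np.linalg.norm(hl[0]-hl[1]))
E
```

```text
(270, 100) [186 195 192]
(300, 160) [189 196 185]
(345, 100) [166 163 153]
(240, 80) [119 124 114]
(240, 300) [135 124 106]
(336, 23) [44 42 41]
(300, 208) [66 68 63]
[562.4  -6.9 121. ] [632.  -11.3 118. ] 69.84766784168481 -3.659344873028935 [553.9  29.1 153. ] 103.29710231759472 [[472.1  51.5 152. ]
 [469.3 -54.2 152. ]] 105.70540147168641
```

```bash
echo '{"offsets": [[85,10,0,15,0,0,-7],[85,20,0,30,0,0,-14],[85,30,0,45,0,0,-21],[85,40,0,60,0,0,-28],[85,48,0,75,0,0,-35],[85,48,0,80,0,0,-42],[85,48,0,80,0,0,-49],[85,48,0,80,0,0,-56],[85,48,0,80,0,0,-63],[85,48,0,80,0,0,-70],[85,48,0,80,0,0,-77],[85,48,0,80,0,0,-84],[85,48,0,80,0,0,-91],[85,48,0,80,0,0,-97],[85,48,0,80,0,0,-97],[85,48,0,80,0,0,-97]]}' | python3 shift.py
python3 - <<'E'
from h import *
import pickle
c=cam("wrist");cv2.imwrite("pics/w2.png",c["frame"][:,:,::-1]);pickle.dump(c,open("w2.pkl","wb"));print(c["s"]["qpos"],c["s"]["eef_pos"],c["s"]["clock"])
E
```

```text
clock: 3.08
eef_pos: [544.1, -4.1, 250.0]
orientation: [[-0.124, 0.992, -0.0], [0.992, 0.124, -0.0], [-0.0, -0.0, -1.0]]
wrist_force: [-0.6, 0.8, 1.2]
opening: 85.2
grip_force: 0.0
[-4.00191968e+00 -3.41191908e+00  7.92303935e+01 -1.34770666e-02
  1.04180826e+02 -1.11480066e+01] [544.0919968   -4.05544527 250.022237  ] 3.0833
```

View pics/w2.png

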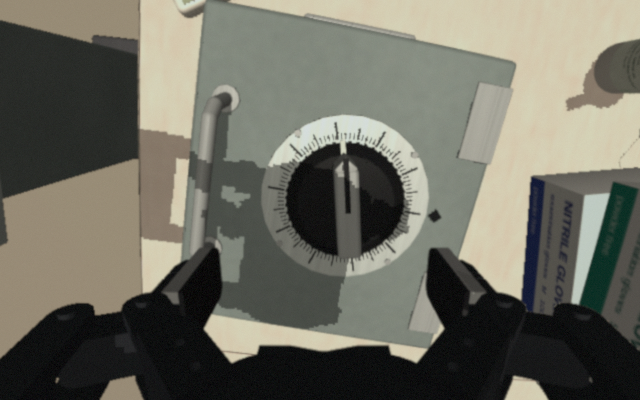

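```bash
cat > m.py <<'E'
from h import *
import pickle
np.set_printoptions(precision=1,suppress=True)
a=pickle.load(open("w1.pkl","rb"));b=pickle.load(open("w2.pkl","rb"))
def diamond(c,p):
    g=cv2.cvtColor(c["frame"],cv2.COLOR_RGB2GRAY);x,y=p;r=g[y-12:y+12,x-12:x+12]
    w=np.clip(90-r.astype(float),0,None);Y,X=np.mgrid[y-12:y+12,x-12:x+12];return [(w*X).sum()/w.sum(),(w*Y).sum()/w.sum()]
d=[diamond(a,(336,23)),diamond(b,(434,215))];D=tri([a,b],d);print("diamond",d,D)
print("pointer",tri([a,b],[[288,113],[344,158]]),"tail",tri([a,b],[[368,99],[348,256]]))
print("pointer@153 b",plane(b,[[344,158],[348,256]],153))
print("handle bends",plane(a,[[265,205],[381,209]],152),plane(b,[[225,97]],152))
for n,c in(("a",a),("b",b)):
    hsv=cv2.cvtColor(c["frame"],cv2.COLOR_RGB2HSV)
    m=((hsv[:,:,2]>165)&(hsv[:,:,1]<25)).astype(np.uint8)
    ctr=(330,103) if n=="a" else (345,195)
    k=np.zeros_like(m);cv2.circle(k,ctr,95,1,-1);m&=k
    m=cv2.morphologyEx(m,cv2.MORPH_OPEN,np.ones((2,2),np.uint8))
    pts=cv2.findNonZero(m)[:,0].astype(float)
    P=plane(c,pts,121)[:,:2]
    print(n,len(P))
    # circle fit on outermost points per angular bin
    ce=plane(c,[ctr],121)[0,:2]
    for it in range(4):
        v=P-ce;ang=np.degrees(np.arctan2(v[:,1],v[:,0]))//5;r=np.hypot(*v.T)
        o=np.array([P[ang==k][np.argmax(np.where(r[ang==k]<72,r[ang==k],0))] for k in np.unique(ang) if (ang==k).sum()>5])
        ro=np.hypot(*(o-ce).T);o=o[abs(ro-64)<5]
        A=np.c_[2*o,np.ones(len(o))];s=np.linalg.lstsq(A,(o**2).sum(1),rcond=None)[0];ce=s[:2]
    print(n,"centre",ce,"R",np.sqrt(s[2]+ce@ce),len(o))
E
python3 m.py
```

```text
diamond [[np.float64(336.24491094147584), np.float64(23.15617048346056)], [np.float64(434.24784733535023), np.float64(215.76076332324877)]] [631.7 -11.6 118.7]
pointer [553.5  29.2 150.7] tail [565.7 -38.4 151.8]
pointer@153 b [[553.   29.4 153. ]
 [565.3 -38.  153. ]]
handle bends [[472.1  51.5 152. ]
 [469.3 -54.2 152. ]] [[474.6  58.  152. ]]
a 4894
a centre [559.6  -7.8] R 63.031994981941594 59
b 5908
b centre [561.3  -7.6] R 63.47107153895576 50
```

```bash
echo '{"offsets": [[85,-5.6,15.8,35,0,0,-3.4],[85,-5.6,15.8,65,0,0,-3.4],[85,-5.6,15.8,85,0,0,-3.4],[85,-5.6,15.8,96,0,0,-3.4],[85,-5.6,15.8,96,0,0,-3.4],[85,-5.6,15.8,96,0,0,-3.4]]}' | python3 shift.py
echo '{"offsets": [[0,0,0,0,0,0,0],[0,0,0,0,0,0,0],[0,0,0,0,0,0,0],[0,0,0,0,0,0,0],[0,0,0,0,0,0,0],[0,0,0,0,0,0,0],[0,0,0,0,0,0,0],[0,0,0,0,0,0,0],[0,0,0,0,0,0,0],[0,0,0,0,0,0,0]]}' | python3 shift.py
python3 -c "
from h import *
s=manip.sense();print(s['ft_torque'],s['wrist_force'],s['qpos'],np.degrees(np.arctan2(s['orientation'][1,0],s['orientation'][0,0])))"
```

```text
clock: 3.63
eef_pos: [560.8, -6.5, 154.4]
orientation: [[-0.187, 0.982, -0.0], [0.982, 0.187, -0.0], [-0.0, -0.0, -1.0]]
wrist_force: [-0.1, 0.4, -0.1]
opening: 85.1
grip_force: 0.0
clock: 4.47
eef_pos: [560.5, -6.4, 154.7]
orientation: [[-0.188, 0.982, -0.0], [0.982, 0.188, -0.0], [-0.0, -0.0, -1.0]]
wrist_force: [-5.5, -1.3, 5.5]
opening: 14.8
grip_force: 59.8
[-0.06353501  0.86855988 -0.0321137 ] [-5.51414819 -1.3379868   5.47178912] [-4.12157562e+00 -7.24558357e-01  8.62530380e+01 -1.24180311e-02
  9.44928507e+01 -1.49530567e+01] 100.83051197372659
```

```bash
echo '{"offsets": [[0,0,0,0,0,0,-7],[0,0,0,0,0,0,-14],[0,0,0,0,0,0,-21],[0,0,0,0,0,0,-28],[0,0,0,0,0,0,-35],[0,0,0,0,0,0,-42],[0,0,0,0,0,0,-49],[0,0,0,0,0,0,-56],[0,0,0,0,0,0,-63],[0,0,0,0,0,0,-70],[0,0,0,0,0,0,-77],[0,0,0,0,0,0,-84],[0,0,0,0,0,0,-90],[0,0,0,0,0,0,-92],[0,0,0,0,0,0,-92],[0,0,0,0,0,0,-92]]}' | python3 shift.py
python3 -c "
from h import *
s=manip.sense();print(s['ft_torque'],s['wrist_force'],s['qpos'],np.degrees(np.arctan2(s['orientation'][1,0],s['orientation'][0,0])))
c=cam('wrist');cv2.imwrite('pics/w3.png',c['frame'][:,:,::-1])"
```

```text
clock: 5.8
eef_pos: [559.6, -7.6, 154.6]
orientation: [[-0.975, -0.221, -0.003], [-0.221, 0.975, -0.002], [0.003, -0.002, -1.0]]
wrist_force: [-9.8, -5.1, 8.0]
opening: 14.7
grip_force: 60.0
[-7.01234201e-01  1.52925813e+00  5.23416268e-04] [-9.80760026 -5.07774623  8.01268096] [  -4.17902308   -0.74222033   86.27671327   -0.15114965   94.61821708
 -106.96733448] -167.2238228957585
```

View pics/w3.png

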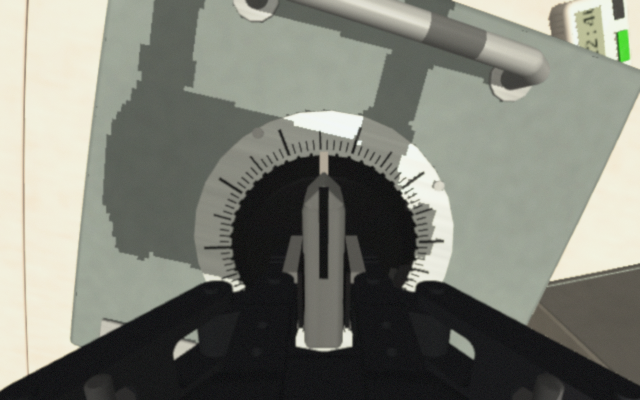

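The dial has followed the gripper. The pointer at (324,158) sits between the long marks at (283,141) for 40 and (356,143) for 50, so it reads about 45.5, and my pose estimate is 45.6.

```bash
echo '{"offsets": [[85,0,0,0,0,0,0],[85,0,0,0,0,0,0],[85,0,0,0,0,0,0],[85,0,0,0,0,0,0],[85,0,0,0,0,0,0],[85,0,0,0,0,0,0],[85,1.3,-1,-20,0,0,0],[85,1.3,-1,-35,0,0,7],[85,1.3,-1,-35,0,0,14],[85,1.3,-1,-35,0,0,21],[85,1.3,-1,-35,0,0,28],[85,1.3,-1,-35,0,0,35],[85,1.3,-1,-35,0,0,42],[85,1.3,-1,-35,0,0,49],[85,1.3,-1,-35,0,0,56],[85,1.3,-1,-35,0,0,63],[85,1.3,-1,-35,0,0,70],[85,1.3,-1,-35,0,0,77],[85,1.3,-1,-35,0,0,84],[85,1.3,-1,-35,0,0,90]]}' | python3 shift.py
echo '{"offsets": [[85,0,0,0,0,0,7],[85,0,0,0,0,0,14],[85,0,0,0,0,0,21],[85,0,0,0,0,0,28],[85,0,0,0,0,0,35],[85,0,0,0,0,0,42],[85,0,0,0,0,0,49],[85,0,0,0,0,0,56],[85,0,0,0,0,0,63],[85,0,0,0,0,0,70],[85,0,0,0,0,0,77],[85,0,0,0,0,0,84],[85,0,0,0,0,0,90],[85,0,0,20,0,0,90],[85,0,0,35,0,0,90],[85,0,0,35,0,0,90]]}' | python3 shift.py
python3 -c "
from h import *
s=manip.sense();print(s['ft_torque'],s['wrist_force'],s['qpos'],np.degrees(np.arctan2(s['orientation'][1,0],s['orientation'][0,0])))"
```

```text
clock: 7.52
eef_pos: [559.9, -7.5, 188.9]
orientation: [[-0.216, 0.976, 0.0], [0.976, 0.216, 0.0], [0.0, 0.0, -1.0]]
wrist_force: [1.0, 0.7, 0.2]
opening: 85.2
grip_force: 0.0
clock: 8.85
eef_pos: [558.4, -7.4, 150.2]
orientation: [[0.975, 0.222, -0.006], [0.222, -0.975, 0.0], [-0.005, -0.002, -1.0]]
wrist_force: [-0.1, -0.6, -1.6]
opening: 84.8
grip_force: 0.0
[0.00625793 0.03082142 0.05129238] [-0.06071304 -0.55159544 -1.60349713] [-4.25102535e+00 -7.19788749e-01  8.67053282e+01  4.36807908e-03
  9.43362388e+01  7.29080146e+01] 12.8415419512585
```

```bash
echo '{"offsets": [[0,0,0,0,0,0,0],[0,0,0,0,0,0,0],[0,0,0,0,0,0,0],[0,0,0,0,0,0,0],[0,0,0,0,0,0,0],[0,0,0,0,0,0,0],[0,0,0,0,0,0,0],[0,0,0,0,0,0,0],[0,0,0,0,0,0,0],[0,0,0,0,0,0,0]]}' | python3 shift.py
echo '{"offsets": [[0,0,0,0,0,0,-7],[0,0,0,0,0,0,-14],[0,0,0,0,0,0,-21],[0,0,0,0,0,0,-28],[0,0,0,0,0,0,-35],[0,0,0,0,0,0,-42],[0,0,0,0,0,0,-49],[0,0,0,0,0,0,-56],[0,0,0,0,0,0,-63],[0,0,0,0,0,0,-70],[0,0,0,0,0,0,-77],[0,0,0,0,0,0,-84],[0,0,0,0,0,0,-90],[0,0,0,0,0,0,-92],[0,0,0,0,0,0,-92],[0,0,0,0,0,0,-92]]}' | python3 shift.py
python3 -c "
from h import *
s=manip.sense();print(s['ft_torque'],s['wrist_force'],s['qpos'],np.degrees(np.arctan2(s['orientation'][1,0],s['orientation'][0,0])))
c=cam('wrist');cv2.imwrite('pics/w4.png',c['frame'][:,:,::-1])"
```

```text
clock: 9.68
eef_pos: [560.1, -7.7, 154.9]
orientation: [[0.975, 0.222, 0.001], [0.222, -0.975, -0.0], [0.001, 0.001, -1.0]]
wrist_force: [0.3, -0.8, 5.3]
opening: 14.8
grip_force: 59.6
clock: 11.02
eef_pos: [560.6, -8.0, 154.9]
orientation: [[-0.254, 0.967, 0.003], [0.967, 0.254, -0.001], [-0.001, 0.002, -1.0]]
wrist_force: [2.7, -2.8, 6.5]
opening: 14.9
grip_force: 59.7
[-0.35172643 -0.35182637  0.05024195] [ 2.65191423 -2.83009926  6.52750672] [-4.27193329e+00 -8.61114305e-01  8.63710415e+01 -3.41654719e-02
  9.43326036e+01 -1.90141650e+01] 104.73950340354591
```

View pics/w4.png

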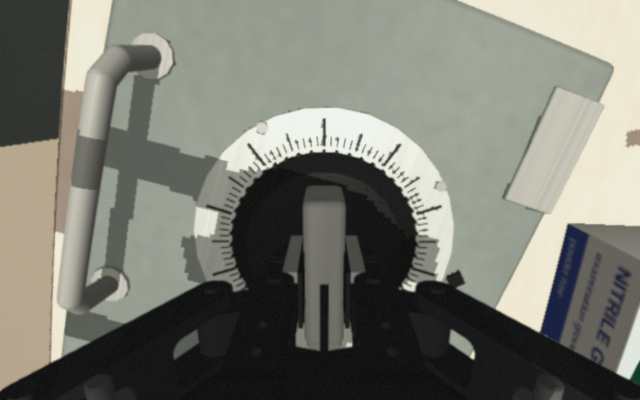

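The bar's tail lines up with the long mark at (324,130). That is 70, so the pointer stands at 20. Next, right 108° to 50.

```bash
echo '{"offsets": [[0,0,0,0,0,0,7],[0,0,0,0,0,0,14],[0,0,0,0,0,0,21],[0,0,0,0,0,0,28],[0,0,0,0,0,0,35],[0,0,0,0,0,0,42],[0,0,0,0,0,0,49],[0,0,0,0,0,0,56],[0,0,0,0,0,0,63],[0,0,0,0,0,0,70],[0,0,0,0,0,0,77],[0,0,0,0,0,0,84],[0,0,0,0,0,0,91],[0,0,0,0,0,0,98],[0,0,0,0,0,0,104],[0,0,0,0,0,0,108],[0,0,0,0,0,0,108],[0,0,0,0,0,0,108]]}' | python3 shift.py
python3 -c "
from h import *
s=manip.sense();print(s['ft_torque'],s['wrist_force'],s['qpos'],np.degrees(np.arctan2(s['orientation'][1,0],s['orientation'][0,0])))
c=cam('wrist');cv2.imwrite('pics/w5.png',c['frame'][:,:,::-1])"
```

```text
clock: 12.57
eef_pos: [560.1, -7.5, 154.9]
orientation: [[0.998, -0.057, 0.001], [-0.057, -0.998, -0.0], [0.001, 0.0, -1.0]]
wrist_force: [0.4, -0.2, 6.7]
opening: 14.8
grip_force: 59.8
[-0.09885205 -0.03821849 -0.12717717] [ 0.39901162 -0.23640108  6.65993005] [-4.25197356e+00 -8.76078955e-01  8.63809282e+01  1.31592024e-03
  9.44128989e+01  8.90291889e+01] -3.281060223600036
```

View pics/w5.png

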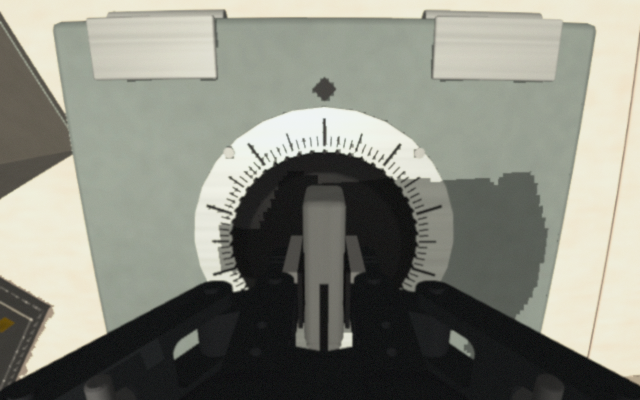

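The tail is at the 0 mark (324,130) in line with the diamond at (324,89), so the pointer is exactly at 50. Next I turn left, watching the torque.

```bash
cat > t.sh <<'E'
python3 -c "
from h import *
s=manip.sense();print(s['clock'],s['ft_torque'],s['wrist_force'],np.degrees(np.arctan2(s['orientation'][1,0],s['orientation'][0,0])))"
E
echo '{"offsets": [[0,0,0,0,0,0,-7],[0,0,0,0,0,0,-14],[0,0,0,0,0,0,-21],[0,0,0,0,0,0,-28],[0,0,0,0,0,0,-35],[0,0,0,0,0,0,-42],[0,0,0,0,0,0,-46]]}' | python3 shift.py >/dev/null; sh t.sh
echo '{"offsets": [[0,0,0,0,0,0,-3],[0,0,0,0,0,0,-5]]}' | python3 shift.py >/dev/null; sh t.sh
echo '{"offsets": [[0,0,0,0,0,0,-3],[0,0,0,0,0,0,-5]]}' | python3 shift.py >/dev/null; sh t.sh
```

```text
13.2 [-0.26436981 -0.02849552 -0.16374576] [ 1.35028644 -1.94311624  6.28968322] 43.06467978043861
13.3667 [-0.30087822 -0.05586098 -0.1894707 ] [-0.08010391 -1.55550394  5.85264205] 47.86546523290687
13.5333 [-0.32395236 -0.12495337 -0.13883387] [ 1.28402418 -0.60577585  5.60505044] 52.85315997668322
```

```bash
for i in 1; do :; done
echo '{"offsets": [[0,0,0,0,0,0,-2],[0,0,0,0,0,0,-4]]}' | python3 shift.py >/dev/null; sh t.sh
echo '{"offsets": [[0,0,0,0,0,0,-2],[0,0,0,0,0,0,-4]]}' | python3 shift.py >/dev/null; sh t.sh
echo '{"offsets": [[0,0,0,0,0,0,-2],[0,0,0,0,0,0,-4]]}' | python3 shift.py >/dev/null; sh t.sh
```

```text
13.7 [-0.29234885 -0.14925972 -0.16561   ] [ 0.78414433 -2.25191026  6.25542865] 56.805733303946894
13.8667 [-0.27407115 -0.06405335 -0.51591905] [ 1.2647626  -2.81188412  6.10563755] 60.79201201513627
14.0333 [-0.13983685  0.07857533 -1.3706042 ] [ 0.3988778  -0.43033913  6.3450574 ] 64.7048306803989
```

The dial stopped dead after about 64° of left turn (17.8 divisions), with the torque jumping to 1.4 N m, so the bolt is drawn. I release straight away without turning back and go over the handle.

```bash
echo '{"offsets": [[85,0,0,0,0,0,0],[85,0,0,0,0,0,0],[85,0,0,0,0,0,0],[85,0,0,0,0,0,0],[85,0,0,0,0,0,0],[85,0,0,0,0,0,0],[85,0,0,-20,0,0,0],[85,0,0,-50,0,0,0],[85,-12,-30,-80,0,0,-6],[85,-24,-60,-85,0,0,-12],[85,-37,-91,-85,0,0,-18],[85,-37,-91,-85,0,0,-22],[85,-37,-91,-85,0,0,-22],[85,-37,-91,-85,0,0,-22]]}' | python3 shift.py
python3 - <<'E'
from h import *
import pickle
c=cam("wrist");cv2.imwrite("pics/w6.png",c["frame"][:,:,::-1]);pickle.dump(c,open("w6.pkl","wb"));print(c["s"]["qpos"],c["s"]["eef_pos"],c["s"]["clock"])
print(proj(c,[[462.3,-2.3,152],[464.8,43.6,152],[559.6,-7.6,159]]))
E
```

```text
clock: 15.2
eef_pos: [461.8, -2.3, 239.3]
orientation: [[0.058, 0.998, 0.001], [0.998, -0.058, -0.0], [0.0, 0.001, -1.0]]
wrist_force: [0.1, 0.0, 0.6]
opening: 85.0
grip_force: 0.0
[-4.51112254e+00 -1.63224886e+01  9.17746713e+01  2.76233539e-03
  1.04480247e+02 -1.21234950e+00] [461.84512066  -2.31747737 239.27782085] 15.2
[[324.4447223  210.26747583]
 [324.18662802 137.67656556]
 [480.43535764 212.86945101]]
```

View pics/w6.png

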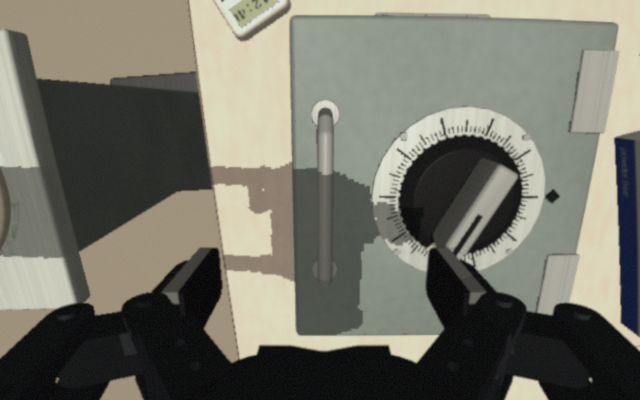

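The handle lies vertically at u≈326, from v≈125 to 282. My prediction was u=324, so the two agree. The pointer rests near 32.

```bash
python3 - <<'E'
from h import *
import pickle
a=pickle.load(open("w1.pkl","rb"));b=pickle.load(open("w6.pkl","rb"))
# bar centre line in each view: rows of bright bar in a columns 290,355 ; use bend ends both views
for c,n in((a,"a"),(b,"b")):
    g=cv2.cvtColor(c["frame"],cv2.COLOR_RGB2GRAY)
    if n=="a": print([list(g[203:222,u]) for u in (290,350)])
    else: print([list(g[v,312:338]) for v in (150,230)])
print(tri([a,b],[[323,213.5],[326,205]]),plane(b,[[326,150],[326,240]],152))
E
```

```text
[[np.uint8(66), np.uint8(68), np.uint8(66), np.uint8(66), np.uint8(64), np.uint8(67), np.uint8(78), np.uint8(96), np.uint8(111), np.uint8(127), np.uint8(146), np.uint8(158), np.uint8(154), np.uint8(141), np.uint8(129), np.uint8(119), np.uint8(108), np.uint8(112), np.uint8(113)], [np.uint8(66), np.uint8(67), np.uint8(68), np.uint8(68), np.uint8(67), np.uint8(67), np.uint8(64), np.uint8(67), np.uint8(64), np.uint8(60), np.uint8(57), np.uint8(66), np.uint8(69), np.uint8(77), np.uint8(80), np.uint8(85), np.uint8(87), np.uint8(84), np.uint8(79)]]
[[np.uint8(147), np.uint8(149), np.uint8(148), np.uint8(147), np.uint8(138), np.uint8(112), np.uint8(115), np.uint8(132), np.uint8(146), np.uint8(153), np.uint8(158), np.uint8(168), np.uint8(181), np.uint8(185), np.uint8(175), np.uint8(165), np.uint8(155), np.uint8(152), np.uint8(140), np.uint8(128), np.uint8(109), np.uint8(112), np.uint8(139), np.uint8(148), np.uint8(148), np.uint8(148)], [np.uint8(80), np.uint8(83), np.uint8(80), np.uint8(81), np.uint8(81), np.uint8(77), np.uint8(79), np.uint8(88), np.uint8(91), np.uint8(94), np.uint8(98), np.uint8(101), np.uint8(101), np.uint8(99), np.uint8(96), np.uint8(95), np.uint8(90), np.uint8(86), np.uint8(80), np.uint8(73), np.uint8(70), np.uint8(79), np.uint8(82), np.uint8(82), np.uint8(82), np.uint8(82)]]
[463.08435555  -0.94259996 146.33899017] [[465.47190858  36.08241028 152.        ]
 [462.13931803 -22.70537067 152.        ]]
```

```bash
echo '{"offsets": [[55,0,0,25,0,0,0],[55,0,0,50,0,0,0],[55,0,0,70,0,0,0],[55,0,0,85,0,0,0],[55,0,0,87,0,0,0],[55,0,0,87,0,0,0],[0,0,0,87,0,0,0],[0,0,0,87,0,0,0],[0,0,0,87,0,0,0],[0,0,0,87,0,0,0],[0,0,0,87,0,0,0],[0,0,0,87,0,0,0],[0,0,0,87,0,0,0],[0,0,0,87,0,0,0]]}' | python3 shift.py; sh t.sh
```

```text
clock: 16.42
eef_pos: [462.7, -2.4, 153.3]
orientation: [[0.055, 0.998, 0.004], [0.998, -0.055, -0.0], [0.0, 0.004, -1.0]]
wrist_force: [4.6, 0.7, 5.5]
opening: 7.7
grip_force: 58.9
16.4167 [-0.0645553  -0.64605221 -0.04532647] [4.62504499 0.73126032 5.52721516] 86.8317571665249
```

```bash
echo '{"offsets": [[0,0,2.6,-9,0,0,0],[0,0,5.3,-17,0,0,0],[0,0,8.5,-25.5,0,0,0],[0,0,12.1,-33.6,0,0,0],[0,0,12.1,-33.6,0,0,0]]}' | python3 shift.py; sh t.sh
```

```text
clock: 16.83
eef_pos: [473.0, -3.0, 183.8]
orientation: [[0.055, 0.998, -0.005], [0.998, -0.055, 0.0], [-0.0, -0.005, -1.0]]
wrist_force: [0.9, -0.8, -8.8]
opening: 7.8
grip_force: 58.9
16.8333 [-0.00555566 -0.03750291 -0.04880933] [ 0.89687489 -0.75431008 -8.76888177] 86.82947963232549
```

```bash
echo '{"offsets": [[0,0,8.1,-15.9,0,0,0],[0,0,17.7,-31,0,0,0],[0,0,28.4,-45.2,0,0,0],[0,0,40.4,-58.4,0,0,0],[0,0,53.6,-70.6,0,0,0],[0,0,67.7,-81.5,0,0,0],[0,0,82.7,-91.2,0,0,0],[0,0,82.7,-91.2,0,0,0]]}' | python3 shift.py; sh t.sh
```

```text
clock: 17.5
eef_pos: [555.3, -8.0, 280.3]
orientation: [[0.056, 0.998, -0.003], [0.998, -0.056, -0.001], [-0.001, -0.003, -1.0]]
wrist_force: [-11.0, -2.1, 11.2]
opening: 7.5
grip_force: 61.7
17.5 [-0.16855234  1.72887578 -0.10216759] [-11.02314817  -2.0685706   11.2257128 ] 86.80208209208423
```

```bash
echo '{"offsets": [[0,0,15.8,-8.3,0,0,0],[0,0,32.3,-15.2,0,0,0],[0,0,49.2,-20.7,0,0,0],[0,0,66.7,-24.6,0,0,0],[0,0,66.7,-24.6,0,0,0]]}' | python3 shift.py; sh t.sh
```

```text
clock: 17.92
eef_pos: [623.6, -11.9, 306.7]
orientation: [[0.056, 0.998, 0.005], [0.998, -0.056, -0.001], [-0.001, 0.005, -1.0]]
wrist_force: [-2.8, -2.3, 13.1]
opening: 7.5
grip_force: 61.6
17.9167 [-0.33380884  0.27918143 -0.08418198] [-2.84050264 -2.27822667 13.09939664] 86.7828340067599
```

```bash
echo '{"offsets": [[0,0,17.7,-2.4,0,0,0],[0,0,35.5,-3.3,0,0,0],[0,0,53.4,-2.6,0,0,0],[0,0,67.5,-0.9,0,0,0],[0,0,67.5,-0.9,0,0,0],[0,0,67.5,-0.9,0,0,0]]}' | python3 shift.py; sh t.sh
```

```text
clock: 18.42
eef_pos: [692.1, -15.9, 306.9]
orientation: [[0.056, 0.998, 0.01], [0.998, -0.056, -0.002], [-0.001, 0.01, -1.0]]
wrist_force: [6.0, -3.1, 8.2]
opening: 7.5
grip_force: 64.1
18.4167 [-0.47772024 -1.14172866  0.01441715] [ 5.99320559 -3.11192958  8.24224518] 86.77805428855545
```

```bash
echo '{"offsets": [[25,0,0,0,0,0,0],[25,0,0,0,0,0,0],[25,0,0,0,0,0,0],[25,0,0,-10,0,0,0],[25,0,0,-20,0,0,0],[25,0,0,-35,0,0,0],[25,0,0,-35,0,0,0]]}' | python3 shift.py; sh t.sh
```

```text
clock: 19.0
eef_pos: [690.3, -14.8, 340.2]
orientation: [[0.055, 0.998, 0.003], [0.998, -0.055, -0.0], [0.0, 0.003, -1.0]]
wrist_force: [-0.7, -0.5, -0.0]
opening: 25.1
grip_force: 0.0
19.0 [-0.01261126  0.01107661  0.01287843] [-0.7465538  -0.51901787 -0.01918178] 86.85065194049547
```

```bash
echo '{"offsets": [[25,0,0,-20,0,0,0],[25,0,0,-45,0,0,0],[25,0,0,-70,0,0,0],[25,0,0,-70,0,0,0],[25,0,0,-70,0,0,0]]}' | python3 shift.py; sh t.sh
```

```text
clock: 19.42
eef_pos: [690.6, -14.9, 408.7]
orientation: [[0.055, 0.998, 0.003], [0.998, -0.055, -0.0], [0.0, 0.003, -1.0]]
wrist_force: [0.4, -0.5, -0.2]
opening: 24.7
grip_force: 0.0
19.4167 [ 0.04327281 -0.01437102 -0.01788377] [ 0.39032894 -0.52479668 -0.18515554] 86.84522594281528
```

Clear above the lid. I back off over it and take a last look.

```bash
echo '{"offsets": [[25,0,-30,0,0,0,0],[25,0,-65,0,0,0,0],[25,0,-100,0,0,0,0],[25,0,-135,0,0,0,0],[25,0,-170,0,0,0,0],[25,0,-205,0,0,0,0],[25,0,-240,0,0,0,0],[25,0,-260,0,0,0,0],[25,0,-260,0,0,0,0],[25,0,-260,0,0,0,0]]}' | python3 shift.py; sh t.sh
python3 -c "
from h import *
c=cam('scene');cv2.imwrite('pics/s9.png',c['frame'][:,:,::-1])"
```

```text
clock: 20.25
eef_pos: [430.0, -0.5, 406.3]
orientation: [[0.055, 0.998, 0.0], [0.998, -0.055, 0.0], [0.0, 0.0, -1.0]]
wrist_force: [-0.5, 0.1, -0.4]
opening: 25.2
grip_force: 0.0
20.25 [0.05029099 0.00933524 0.00855637] [-0.48178692  0.13112283 -0.42389155] 86.84801425538434
```

View pics/s9.png

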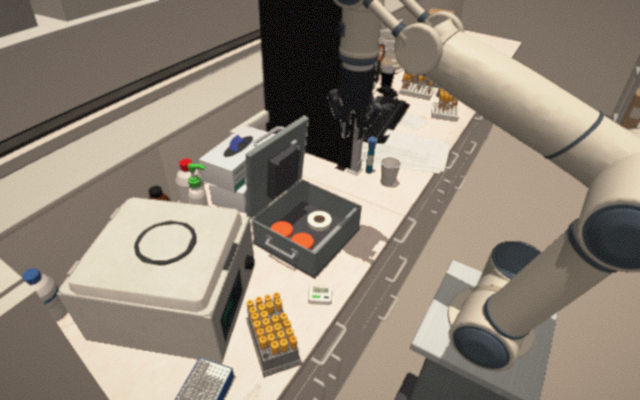

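The lid stands wide open at (278,165) with the pots visible at (305,230). The beaker, tube, rack and timer are where they were, and the arm is clear.

```bash
python3 -c "
from workcell import manip
print(manip.job_done())"
```

```text
the job is handed in; nothing more can be done
None
```

The safe is unlocked with the combination as asked, its lid stands open at about 84° with the arm clear, the things round it look undisturbed, and the job was handed in at about 20 s.

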